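# Line up the bakery jars by size on the counter display

### The job

Set out the four stoneware jars on the display plank in order of size, one jar upright in the middle of each slate disc, with the smallest on the disc beside the little black sign and each next larger one a disc farther from it. Set them down gently, without dropping or toppling any, and leave the sign and the steel dish where they stand.

Things in the scene. Friction and masses are not known exactly. Their poses are not given: they have to be found in the camera images.
- jar_q: The smallest of four round upright stoneware jars, glazed white, straight-sided, with a closed wooden lid fixed on top: 40 mm diameter, 56 mm tall over all (the lid is the top 10 mm and 34 mm across). Loose. It starts upright on the table. Origin: centre of its underside; z up its axis.
- jar_s: The second smallest of four round upright stoneware jars, glazed white, straight-sided, with a closed wooden lid fixed on top: 48 mm diameter, 76 mm tall over all (the lid is the top 10 mm and 42 mm across). Loose. It starts upright on the table. Origin: centre of its underside; z up its axis.
- jar_p: The second largest of four round upright stoneware jars, glazed white, straight-sided, with a closed wooden lid fixed on top: 56 mm diameter, 98 mm tall over all (the lid is the top 10 mm and 50 mm across). Loose. It starts upright on the table. Origin: centre of its underside; z up its axis.
- jar_r: The largest of four round upright stoneware jars, glazed white, straight-sided, with a closed wooden lid fixed on top: 64 mm diameter, 120 mm tall over all (the lid is the top 10 mm and 58 mm across). Loose. It starts upright on the table. Origin: centre of its underside; z up its axis.
- disc_a: One of four identical flat round dark grey slate discs, 74 mm diameter, 4 mm thick, fixed on top of the display plank (light wood, 600 by 115 mm, 10 mm thick, fixed on the table) in one row along the plank, about 95 mm apart; their names say nothing about their order. Origin: centre of its underside, so its top is 4 mm above the origin (14 mm above the table). z up.
- disc_b: One of four identical flat round dark grey slate discs, 74 mm diameter, 4 mm thick, fixed on top of the display plank (light wood, 600 by 115 mm, 10 mm thick, fixed on the table) in one row along the plank, about 95 mm apart; their names say nothing about their order. Origin: centre of its underside, so its top is 4 mm above the origin (14 mm above the table). z up.
- disc_c: One of four identical flat round dark grey slate discs, 74 mm diameter, 4 mm thick, fixed on top of the display plank (light wood, 600 by 115 mm, 10 mm thick, fixed on the table) in one row along the plank, about 95 mm apart; their names say nothing about their order. Origin: centre of its underside, so its top is 4 mm above the origin (14 mm above the table). z up.
- disc_d: One of four identical flat round dark grey slate discs, 74 mm diameter, 4 mm thick, fixed on top of the display plank (light wood, 600 by 115 mm, 10 mm thick, fixed on the table) in one row along the plank, about 95 mm apart; their names say nothing about their order. Origin: centre of its underside, so its top is 4 mm above the origin (14 mm above the table). z up.
- sign: Small blank black counter sign in a wooden stand, 50 by 54 mm at the foot and 74 mm tall, standing loose on one end of the plank, about 97 mm from the centre of the nearest disc and in line with the row. It can be at either end. Origin: centre of its underside; y along the plank, z up.
- dish: Empty round steel dish, 70 mm across, 25 mm high, standing loose on the other end of the plank from the sign, about 97 mm from the centre of the nearest disc. Origin: centre of its underside.
There are look-alikes about, which are no part of the job. Leave any blue or turquoise look-alike of the jar_q alone.

How it is judged:
By the outcome, as a careful person would: the job done as asked, in the order asked, and still so for the second after the job is handed in, with the robot touching nothing.
It also fails if it takes over 128 s, if anything falls off the work surface, if the arm or the gripper's body presses on something with over 40 N, if the wrist force passes 120 N, or if a joint passes its speed limit or range.

### The arm

A 6-joint arm with a two-finger parallel gripper is mounted at the origin on the work surface. World frame = base frame: x ahead of the robot, y to its left, z up, the work surface at z = 0. Lengths are in mm, angles in rad, forces in N, time in s.
With the tool pointing down it reaches from about 275 to 975 mm from the base axis. Payload 8.4 kg.
Tool frame: the origin (TCP) lies midway between the tips of the shut fingers; the grasp point (between the pads) lies pinch_z behind it (pinch_z is the distance from the TCP to the grasp point, in mm); z points along the fingers, x is the direction in which the jaws open and shut, and the axes are right-handed (so a half turn about z gives the same grasp; the last joint's range is limited). The gripper opens to 92 mm and grips with 3 to 60 N. Pads are 20 mm wide; open, the fingers measure 128 mm over their backs; the gripper's body (75 mm by 189 mm) begins 69 mm behind the grasp point.
Start: joints at [1.207, 0.353, 1.633, -0, 1.155, -0.002], TCP at [221.223, 584.541, 214.583] pointing down, gripper open.
Joint ranges: [-2.63, 2.63], [-0.92, 2.1], [0.06, 2.66], [-1.3, 4.44], [0, 2.69], [-3.02, 3.02]. Speed limits (rad/s): [2.22, 2.22, 2.79, 3.14, 3.14, 3.14].

### API

Orientations are given as a rotation vector (axis times angle).
In Python, from workcell import * gives the robot as it stands.
- The arm moves only by the shell command python3 -m creep 'ROWS'. ROWS is JSON, a list that holds one entry, the list of rows, each a list of 5 numbers: the opening, from 0 (shut) to 1 (fully open), then the shift along the tool's x, y, z in m, then the turn about the tool's z in rad. In form: [[[gripper, dx, dy, dz, spin], ...]]. A call has 1 to 8 rows; each row is the pose to reach, as a shift and turn from the pose commanded when the call began, along the tool's axes at that moment; what a row does not reach only later rows make up. A row lasts 1/12 s, in which the tool goes at most 41.7 mm and 7.16 degrees, less where a joint would pass 70% of its speed; a pose out of reach is approached as far as the arm can. A call with a gripper value outside its range is refused whole. The fingers move at their own pace and stop on an object; the grip force is fixed at half the most. Time passes only in rows, so rows that repeat a pose let the fingers close. It gives the time, the measured TCP pose, the force and the opening at its end, in the units of the state.
- get_state(): the state, without advancing time (a new reading comes with each control period).
- capture(name): name is "scene" or "top" or "wrist"; returns the picture (480x640x3 uint8, blue, green, red); there is no depth.
- camera_model(name): a dict with "fx", "fy", "cx", "cy" (pixels), "k1" (the pictures are not rectified: a ray, as slopes to the right and down, at radius r is drawn at 1 + k1 r^2 times it, then the intrinsics apply), "rvec" (rotation vector, rad) and "tvec" (3), from world to camera coordinates, as OpenCV has them; the wrist camera has in their place "hand_eye" (4x4, takes a point from camera to tool coordinates, whose origin is the TCP and whose axes are the tool frame's). Camera axes: x right, y down, z forward; pixel columns grow to the right and rows downward; lengths in mm; the calibration is good to about 2 mm. A picture is of the moment at which its call begins: read the wrist's pose just before it. camera_model takes no time and is no camera call.
- close_job(): hands the job in, once; it reports no verdict.
The state is a dict: "t": time; "joint_positions": joint angles; "joint_velocities": joint speeds; "effort": joint torques, N m; "tool_pos": TCP position; "tcp_rot": TCP orientation; "ft_force": force on the tool from outside, world axes, zero at the start; "ft_torque": the same for the moment, N m; "finger_gap": finger opening in mm.
Only numpy, scipy, OpenCV 4.12 (cv2) and the standard library are available. Lean on these libraries where they do the work, as an engineer would, in place of code of your own. Each camera call takes 0.05 s, during which the arm holds its last target. There are 200 camera calls.

## Working session

There is one attempt and no reset: what is moved stays moved. The work goes in short steps, Python scripts to look and compute and a shell command to move; the robot and the scene stay as the last step left them, time stands still between calls to the robot, and variables do not carry over. Pictures are saved under pics/ and viewed, on a budget of 14 in all, crops included, one or two more only if the job needs it, and the job is handed in when it is done.

```bash
ls; mkdir -p pics
python3 - <<'E'
from workcell import *
import cv2
s=get_state();print({k:s[k] for k in('t','tool_pos','tcp_rot','ft_force','finger_gap')})
try: print(pinch_z)
except Exception as e: print(e)
for n in("scene","top"):
    cv2.imwrite(f"pics/{n}0.png",capture(n)); 
for n in("scene","top","wrist"): print(n,camera_model(n))
E
```

```text
pics
{'t': 0.0, 'tool_pos': array([221.05836351, 584.06329912, 213.88519736]), 'tcp_rot': array([ 2.58420748e+00,  1.78508941e+00, -1.73371186e-03]), 'ft_force': array([-0.04897643,  0.74943841,  0.20962859]), 'finger_gap': 91.9541485179762}
18.700000000000003
scene {'fx': 517.3739637053293, 'fy': 517.3739637053293, 'cx': 318.9952190697121, 'cy': 240.39035905374917, 'k1': -0.01298038439651367, 'rvec': array([ 0.67298291,  2.63722594, -1.14336011]), 'tvec': array([ 465.16959603, -155.18620349, 1107.97413446])}
top {'fx': 523.831844499667, 'fy': 523.831844499667, 'cx': 323.9230263064919, 'cy': 240.5986938807582, 'k1': -0.14115451768583873, 'rvec': array([ 2.21054624, -2.18409653,  0.06483029]), 'tvec': array([  -6.56976957,  523.82564296, 1099.68192647])}
wrist {'fx': 394.79840859189903, 'fy': 394.79840859189903, 'cx': 323.7121657096299, 'cy': 246.08898204924256, 'k1': -0.0002822845450207195, 'hand_eye': array([[ 9.99999847e-01,  5.43591375e-04,  1.02360182e-04,
         8.95791746e-01],
       [-5.50115644e-04,  9.58007103e-01,  2.86743942e-01,
        -8.18773288e+01],
       [ 5.78097514e-05, -2.86743954e-01,  9.58007255e-01,
        -1.70732184e+02],
       [ 0.00000000e+00,  0.00000000e+00,  0.00000000e+00,
         1.00000000e+00]])}
```

View pics/scene0.png

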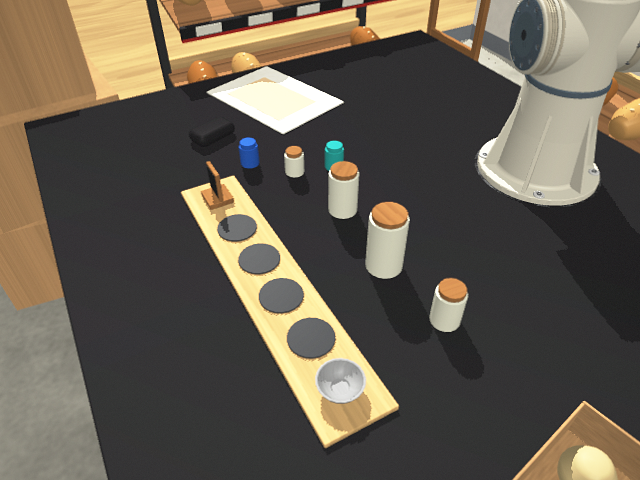

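View pics/top0.png

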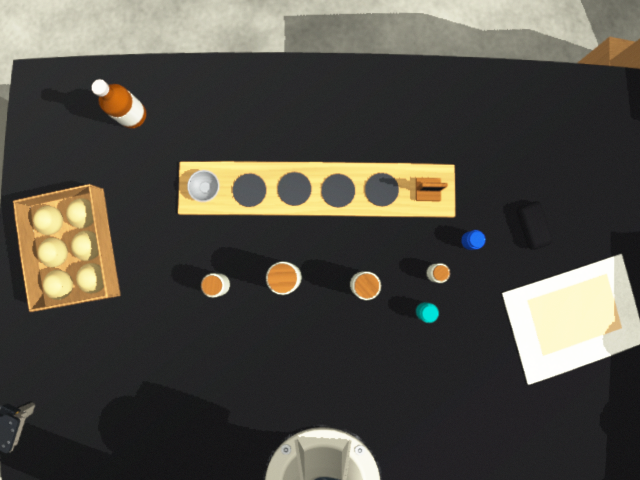

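Top view: the sign is at (428,188), the right end of the plank, and the dish at (203,185). The discs are at about (382,189), (338,190), (294,189) and (249,190). White jars with wooden lids are at (439,273), (215,285), (366,286) and (283,278).

Candidates for jar_q: white with a wooden lid at (439,273), blue at (473,240), turquoise at (428,313). Only the white one fits. Next I'll measure by triangulation and confirm it in a crop.

```bash
cat > h.py <<'E'
from workcell import *
import cv2, numpy as np
from scipy.optimize import least_squares
from scipy.spatial.transform import Rotation as Ro
def cam(n,st=None):
    c=camera_model(n)
    if n=="wrist":
        T=np.eye(4);T[:3,:3]=Ro.from_rotvec(st['tcp_rot']).as_matrix();T[:3,3]=st['tool_pos']
        M=np.linalg.inv(T@c['hand_eye']);R,t=M[:3,:3],M[:3,3]
    else: R,t=Ro.from_rotvec(c['rvec']).as_matrix(),np.array(c['tvec'])
    return c,R,t
def proj(C,P):
    c,R,t=C;q=np.atleast_2d(P)@R.T+t;s=q[:,:2]/q[:,2:];r2=(s**2).sum(1,keepdims=True)
    return s*(1+c['k1']*r2)*[c['fx'],c['fy']]+[c['cx'],c['cy']]
def lids(img):   # brown lid mask
    h=cv2.cvtColor(img,cv2.COLOR_BGR2HSV);return cv2.inRange(h,(5,110,60),(20,255,255))
def discs(img):
    h=cv2.cvtColor(img,cv2.COLOR_BGR2HSV);return cv2.inRange(h,(0,0,30),(179,110,110))
def blob(mask,seed,rad):
    n,l,st,ce=cv2.connectedComponentsWithStats(mask)
    ok=[i for i in range(1,n) if st[i,4]>60]
    i=min(ok,key=lambda i:np.hypot(*(ce[i]-seed)))
    assert np.hypot(*(ce[i]-seed))<rad,(seed,ce[i])
    m=(l==i).astype(np.uint8);return ce[i],st[i,4],m
def ang(n=48): a=np.linspace(0,2*np.pi,n,endpoint=False);return np.c_[np.cos(a),np.sin(a)]
def sil(C,p,r,h):  # convex silhouette of upright cylinder, top at p
    u=ang()*r;P=np.r_[np.c_[u+p[:2],np.full(48,p[2])],np.c_[u+p[:2],np.full(48,p[2]-h)]]
    return cv2.convexHull(proj(C,P).astype(np.float32))
def feats(hull):
    m=cv2.moments(hull);return np.array([m['m10'],m['m01']])/m['m00']
def locate(obs,r,h,p0): # obs: list of (C,centroid)
    f=lambda p:np.concatenate([feats(sil(C,p,r,h))-c for C,c in obs])
    s=least_squares(f,p0,diff_step=1e-3,x_scale=[1,1,1]);return s.x,s.fun
E
python3 - <<'E'
from h import *
T=cv2.imread('pics/top0.png');S=cv2.imread('pics/scene0.png');CT=cam('top');CS=cam('scene')
J=dict(q=((439,273),(294,152),17,56),s=((212,285),(453,289),21,76),p=((366,286),(344,170),25,98),r=((283,278),(390,214),29,120))
for k,(a,b,r,z) in J.items():
    ca,na,ma=blob(lids(T),a,12);cb,nb,mb=blob(lids(S),b,12)
    x,f=locate([(CT,ca),(CS,cb)],r,10,np.array([450,0,z],float))
    print(k,x.round(1),'res',f.round(2),ca.round(1),cb.round(1),'areas',na,cv2.contourArea(sil(CT,x,r,10)).__round__(),nb,cv2.contourArea(sil(CS,x,r,10)).__round__())
D=[((382,189),(237,228)),((338,190),(259,258)),((294,189),(281,295)),((249,190),(311,337))]
for i,(a,b) in enumerate(D):
    def disc(img,s):
        m=discs(img);k=np.zeros_like(m);cv2.circle(k,s,32,255,-1);m=cv2.morphologyEx(m&k,cv2.MORPH_OPEN,np.ones((3,3)));return blob(m,s,12)
    ca,na,_=disc(T,a);cb,nb,_=disc(S,b)
    x,f=locate([(CT,ca),(CS,cb)],37,4,np.array([700,0,14.]))
    print('disc',i,x.round(1),'res',f.round(2),ca.round(1),cb.round(1),'areas',na,round(cv2.contourArea(sil(CT,x,37,4))),nb,round(cv2.contourArea(sil(CS,x,37,4))))
cr=cv2.resize(T[150:340,170:500],None,fx=2.4,fy=2.4,interpolation=cv2.INTER_CUBIC)
cv2.imwrite('pics/crop1.png',cr)
E
```

```text
q [ 458.3 -242.5   54.3] res [-0.11  0.19 -0.22 -0.02] [440.8 272.6] [293.4 151.3] areas 195 226 168 184
s [427.5 227.6  73.8] res [-0.23  0.27 -0.25 -0.  ] [211.2 285. ] [452.1 289.4] areas 323 355 547 607
p [457.3   0.  157.1] res [-42.56 -13.05  13.13   0.31] [366.4 285.5] [343.8 170.1] areas 467 574 412 582
r [414.9   0.   45.5] res [ 41.52  14.83 -15.03  -0.27] [281.7 277.8] [389.3 214.7] areas 665 625 790 656Traceback (most recent call last):
  File "<stdin>", line 12, in <module>
  File "<stdin>", line 11, in disc
  File "h.py", line 23, in blob
    assert np.hypot(*(ce[i]-seed))<rad,(seed,ce[i])
           ^^^^^^^^^^^^^^^^^^^^^^^^^^^
AssertionError: ((237, 228), array([224.63541667, 224.75      ]))
```

```bash
python3 - <<'E'
s=open('h.py').read()
s=s.replace("    f=lambda p:np.concatenate([feats(sil(C,p,r,h))-c for C,c in obs])\n    s=least_squares(f,p0,diff_step=1e-3,x_scale=[1,1,1]);return s.x,s.fun",
"""    g=lambda d:np.asarray(p0)+100*(d-1)
    f=lambda d:np.concatenate([feats(sil(C,g(d),r,h))-c for C,c in obs])
    s=least_squares(f,np.ones(3),diff_step=1e-2);return g(s.x),s.fun
def disc(img,s,R,k):
    m=discs(img);z=np.zeros_like(m);cv2.circle(z,s,R,255,-1)
    m=cv2.morphologyEx(m&z,cv2.MORPH_OPEN,cv2.getStructuringElement(cv2.MORPH_ELLIPSE,k));return blob(m,s,14)""")
open('h.py','w').write(s)
E
python3 - <<'E'
from h import *
T=cv2.imread('pics/top0.png');S=cv2.imread('pics/scene0.png');CT=cam('top');CS=cam('scene')
cr0=T.copy();cs0=S.copy()
J=dict(q=((439,273),(294,152),17,56),s=((212,285),(453,289),21,76),p=((366,286),(344,170),25,98),r=((283,278),(390,214),29,120))
def draw(x,r,h):
    for I,C in((cr0,CT),(cs0,CS)): cv2.polylines(I,[sil(C,x,r,h).round().astype(int)],True,(0,255,0),1)
for k,(a,b,r,z) in J.items():
    ca,na,ma=blob(lids(T),a,12);cb,nb,mb=blob(lids(S),b,12)
    x,f=locate([(CT,ca),(CS,cb)],r,10,np.array([450,0,z],float));draw(x,r,10)
    print(k,x.round(1),'res',f.round(2),'areas',na,cv2.contourArea(sil(CT,x,r,10)).__round__(),nb,cv2.contourArea(sil(CS,x,r,10)).__round__())
D=[((382,189),(237,228)),((338,190),(259,258)),((294,189),(281,295)),((249,190),(311,337))]
print('hsv table,disc',[cv2.cvtColor(I,cv2.COLOR_BGR2HSV)[v,u] for I,u,v in((T,300,130),(T,294,189),(S,150,300),(S,281,295),(S,237,228),(S,215,280))])
for i,(a,b) in enumerate(D):
    try:
        ca,na,_=disc(T,a,26,(13,13));cb,nb,_=disc(S,b,28,(17,11))
        x,f=locate([(CT,ca),(CS,cb)],37,4,np.array([700,0,14.]));draw(x,37,4)
        print('disc',i,x.round(1),'res',f.round(2),ca.round(1),cb.round(1),'areas',na,round(cv2.contourArea(sil(CT,x,37,4))),nb,round(cv2.contourArea(sil(CS,x,37,4))))
    except Exception as e: print(i,e)
a=cv2.resize(cr0[150:330,170:500],(733,400),interpolation=cv2.INTER_CUBIC)
cv2.imwrite('pics/crop2.png',a)
E
```

```text
q [ 458.3 -242.5   54.3] res [-0.11  0.19 -0.22 -0.02] areas 195 226 168 184
s [427.5 227.6  73.8] res [-0.23  0.27 -0.25 -0.  ] areas 323 355 547 607
p [431.5 -84.2  96.3] res [-0.18  0.28 -0.31 -0.02] areas 467 514 412 460
r [445.1  81.1 117.8] res [-0.2   0.27 -0.27 -0.01] areas 665 718 790 847
hsv table,disc [array([140,  18,  42], dtype=uint8), array([105,  17,  92], dtype=uint8), array([120,   5,  56], dtype=uint8), array([113,   9, 112], dtype=uint8), array([ 90,   2, 115], dtype=uint8), array([150,   9,  54], dtype=uint8)]
0 min() iterable argument is empty
1 min() iterable argument is empty
disc 2 [630.1  71.1  -8. ] res [-2.21  3.88 -3.35 -0.25] [294.  188.4] [289.1 303.7] areas 827 899 191 1290
disc 3 [632.  163.3   9.9] res [-0.09  0.15 -0.12 -0.01] [248.7 189.6] [310.7 337.7] areas 808 922 1506 1624
```

View pics/crop2.png

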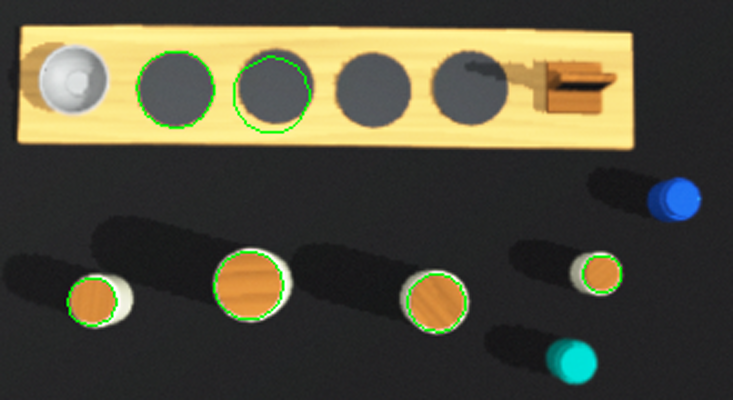

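The crop confirms it: jar_q is the white jar with the wooden lid at crop (602,273), with blue at (676,200) and turquoise at (572,362) beside it. I'll square up the tool, refine the discs with a better mask, and locate the neighbours.

```bash
python3 -m creep '[[[1,0,0,0,0.06],[1,0,0,0,0.17],[1,0,0,0,0.29],[1,0,0,0,0.41],[1,0,0,0,0.53],[1,0,0,0,0.65],[1,0,0,0,0.77],[1,0,0,0,0.89]]]'
python3 -m creep '[[[0.7,0,0,0,0.12],[0.7,0,0,0,0.23],[0.7,0,0,0,0.29],[0.7,0,0,0,0.317],[0.7,0,0,0,0.317]]]'
sed -i 's/(0,0,30),(179,110,110)/(0,0,45),(179,60,170)/' h.py
python3 - <<'E'
from h import *
T=cv2.imread('pics/top0.png');S=cv2.imread('pics/scene0.png');CT=cam('top');CS=cam('scene')
D=[((382,189),(237,228)),((338,190),(259,258)),((294,189),(281,295)),((249,190),(311,337))]
for i,(a,b) in enumerate(D):
    try:
        ca,na,_=disc(T,a,24,(9,9));cb,nb,_=disc(S,b,28,(17,11))
        x,f=locate([(CT,ca),(CS,cb)],37,4,np.array([700,0,14.]))
        y,g=locate([(CT,ca),(CT,ca)],37,4,np.array([630,0,12.])) 
        print('disc',i,x.round(1),'res',f.round(2),'top-only z=%.1f'%y[2],y[:2].round(1),ca.round(1),cb.round(1),'areas',na,round(cv2.contourArea(sil(CT,x,37,4))),nb,round(cv2.contourArea(sil(CS,x,37,4))))
    except Exception as e: print(i,e)
for nm,lo,hi in(('blue',(105,150,60),(125,255,255)),('turq',(82,150,60),(98,255,255))):
    m=[cv2.inRange(cv2.cvtColor(I,cv2.COLOR_BGR2HSV),lo,hi) for I in(T,S)]
    s=((473,240),(249,153)) if nm=='blue' else((428,313),(334,154))
    c=[blob(m[k],s[k],10)[0] for k in(0,1)]
    print(nm,locate([(CT,c[0]),(CS,c[1])],20,56,np.array([400,-200,56.]))[0].round(1))
E
```

```text
t: 0.77
tool_pos: [221.1, 584.3, 214.1]
tcp_rot: [3.102, 0.49, -0.001]
ft_force: [0.7, 1.1, 0.4]
finger_gap: 91.9
t: 1.18
tool_pos: [221.1, 584.3, 214.2]
tcp_rot: [3.141, 0.001, -0.0]
ft_force: [0.0, 0.7, -0.3]
finger_gap: 64.5
disc 0 [ 636.6 -123.    10.9] res [ 0.04 -0.09  0.08  0.01] top-only z=3.1 [ 637.6 -123.9] [381.5 189.3] [236.6 227.3] areas 825 923 804 889
disc 1 [633.  -28.8  10.4] res [-0.04  0.07 -0.06 -0.01] top-only z=11.8 [632.9 -28.9] [337.8 190.2] [258.9 258.4] areas 838 928 969 1067
disc 2 [635.6  65.4  10.3] res [-0.02  0.03 -0.02 -0.  ] top-only z=13.3 [635.2  65.2] [294.  188.5] [280.6 295.1] areas 832 928 1208 1306
disc 3 [631.9 162.8   9.8] res [-0.09  0.15 -0.12 -0.01] top-only z=9.9 [632.2 162.6] [249.  189.7] [310.6 337.5] areas 830 922 1511 1622
blue [ 529.1 -317.9   52.7]
turq [ 376.4 -217.6   60.7]
```

```bash
python3 -m creep '[[[0.7,0.006,0.02,0,0],[0.7,0.016,0.055,0,0],[0.7,0.027,0.095,0,0],[0.7,0.039,0.135,0,0],[0.7,0.05,0.175,0,0],[0.7,0.062,0.215,0,0],[0.7,0.073,0.255,0,0],[0.7,0.085,0.295,0,0]]]' | head -2
python3 -m creep '[[[0.7,0.011,0.04,0,0],[0.7,0.023,0.08,0,0],[0.7,0.034,0.12,0,0],[0.7,0.046,0.16,0,0],[0.7,0.057,0.2,0,0],[0.7,0.069,0.24,0,0],[0.7,0.08,0.28,0,0],[0.7,0.092,0.32,0,0]]]' | head -2
python3 -m creep '[[[0.7,0.011,0.04,0,0],[0.7,0.023,0.08,0,0],[0.7,0.034,0.12,0,0],[0.7,0.044,0.155,0,0],[0.7,0.052,0.185,0,0],[0.7,0.057,0.203,0,0],[0.7,0.06,0.212,0,0],[0.7,0.06,0.212,0,0]]]'
python3 - <<'E'
from h import *
s=get_state();W=capture('wrist');cv2.imwrite('pics/w1.png',W);C=cam('wrist',s)
T=cv2.imread('pics/top0.png');ca=blob(lids(T),(439,273),12)[0]
p=proj(C,[458.3,-242.5,54.3])[0];print('predicted',p,s['tool_pos'])
try:
    cb,n,_=blob(lids(W),p,40);print(cb,n,locate([(cam('top'),ca),(C,cb)],17,10,np.array([458,-242,56.])))
except Exception as e: print(e)
E
```

```text
t: 1.85
tool_pos: [306.6, 287.9, 214.5]
t: 2.52
tool_pos: [399.3, -32.1, 214.8]
t: 3.18
tool_pos: [460.0, -243.1, 214.3]
tcp_rot: [3.142, 0.002, -0.0]
ft_force: [-0.2, 0.7, -0.0]
finger_gap: 64.6
predicted [321.99129328 226.85650355] [ 460.03758261 -243.11757189  214.28847359]
[323.22456462 221.23831347] 1091 (array([ 457.18065045, -417.23522242, -710.38104835]), array([-0.62469485, -0.81258677, -0.65454904,  0.5134152 ]))
```

View pics/w1.png

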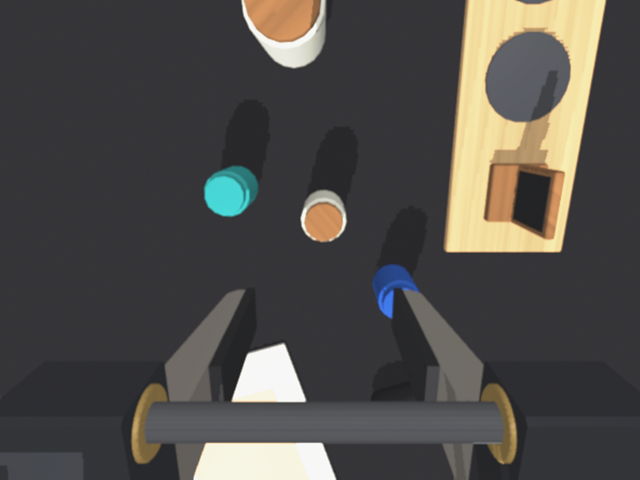

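Wrist view: the white jar_q lid is at (323,221), turquoise at (230,192) and blue at (395,285). The sign is at (525,200) and the nearest disc at (528,76). The lid is about 5 px off the prediction, so I'll check whether that offset is common to the disc too.

```bash
cat >> h.py <<'E'
def one(C,c,r,h,z,p0=(500,0)):   # single view, top height z known
    g=lambda d:np.r_[np.asarray(p0)+100*(d-1),z]
    return g(least_squares(lambda d:feats(sil(C,g(d),r,h))-c,np.ones(2),diff_step=1e-2).x)
E
python3 - <<'E'
from h import *
s=get_state();W=cv2.imread('pics/w1.png');C=cam('wrist',s);CT=cam('top');CS=cam('scene')
T=cv2.imread('pics/top0.png');S=cv2.imread('pics/scene0.png')
cq=[blob(lids(T),(439,273),12)[0],blob(lids(S),(294,152),12)[0],blob(lids(W),(323,221),12)[0]]
cd=[disc(T,(382,189),24,(9,9))[0],disc(S,(237,228),28,(17,11))[0],disc(W,(528,76),50,(15,15))[0]]
for n,c,r,h,z in(('q',cq,17,10,56),('disc0',cd,37,4,14)):
    print(n,'top/scene/wrist at given z',[one(K,k,r,h,z)[:2].round(1) for K,k in zip((CT,CS,C),c)],
     'all3',[v.round(1) for v in locate(list(zip((CT,CS,C),c)),r,h,np.array([500,-200,z]))], c[2].round(1))
E
```

```text
q top/scene/wrist at given z [array([ 458.7, -242.4]), array([ 459., -240.]), array([ 458.8, -236.7])] all3 [array([ 458.9, -237.4,   57.3]), array([-2.2, -0.1,  0.6,  0.1,  0.1,  1.1])] [323.2 221.2]
disc0 top/scene/wrist at given z [array([ 635.9, -122.6]), array([ 637.7, -119.7]), array([ 636.8, -117. ])] all3 [array([ 636.4, -117.9,   15.5]), array([-2.1, -0.4,  0.9, -0.3,  0.3,  0.9])] [527.5  76.4]
```

The offset is the same for the jar and the disc, so the displacement is reliable: (+178,+120). Descending and gripping jar_q.

```bash
python3 -m creep '[[[0.7,-0.001,-0.004,0.015,0],[0.7,-0.001,-0.004,0.045,0],[0.7,-0.001,-0.004,0.08,0],[0.7,-0.001,-0.004,0.115,0],[0.7,-0.001,-0.004,0.145,0],[0.7,-0.001,-0.004,0.17,0],[0.7,-0.001,-0.004,0.19,0],[0.7,-0.001,-0.004,0.204,0]]]'
python3 -m creep '[[[0.7,0,0,0,0],[0.5,0,0,0,0],[0.4,0,0,0,0],[0.3,0,0,0,0],[0.3,0,0,0,0],[0.3,0,0,0,0],[0.3,0,0,0,0]]]'
```

```text
t: 3.9
tool_pos: [457.5, -235.4, 8.9]
tcp_rot: [-3.14, -0.006, 0.004]
ft_force: [-0.3, 0.3, 0.4]
finger_gap: 64.1
t: 4.48
tool_pos: [459.6, -238.0, 11.8]
tcp_rot: [3.141, 0.003, 0.003]
ft_force: [0.4, 2.6, 8.3]
finger_gap: 39.9
```

```bash
python3 -m creep '[[[0.3,0,0,-0.004,0],[0.3,0,0,-0.014,0],[0.3,0,0,-0.03,0],[0.3,0,0,-0.05,0],[0.3,0,0,-0.07,0],[0.3,0,0,-0.09,0],[0.3,0,0,-0.103,0],[0.3,0,0,-0.11,0]]]'
python3 -m creep '[[[0.3,0.01,-0.007,0,0],[0.3,0.035,-0.024,0,0],[0.3,0.065,-0.044,0,0],[0.3,0.095,-0.064,0,0],[0.3,0.125,-0.084,0,0],[0.3,0.152,-0.102,0,0],[0.3,0.17,-0.115,0,0],[0.3,0.178,-0.12,0,0]]]' | head -2
python3 -m creep '[[[0.3,0,0,0,0],[0.3,0,0,0.012,0],[0.3,0,0,0.03,0],[0.3,0,0,0.048,0],[0.3,0,0,0.062,0],[0.3,0,0,0.07,0],[0.3,0,0,0.076,0],[0.3,0,0,0.076,0]]]'
```

```text
t: 5.15
tool_pos: [459.6, -238.3, 123.2]
tcp_rot: [3.14, 0.003, 0.004]
ft_force: [-0.2, -0.5, -0.8]
finger_gap: 39.4
t: 5.82
tool_pos: [638.9, -114.6, 119.5]
t: 6.48
tool_pos: [635.5, -117.8, 43.2]
tcp_rot: [-3.141, -0.002, 0.003]
ft_force: [-0.4, -0.6, -1.9]
finger_gap: 39.5
```

Run:
```python
from h import *
import time
for i in range(1):
    s=get_state();print(s['tool_pos'],s['finger_gap'],s['ft_force'])
W=capture('wrist');C=cam('wrist',s);S=capture('scene')
cv2.imwrite('pics/w2.png',np.hstack([cv2.resize(W,(400,300)),cv2.resize(S[60:360,130:530],(400,300))]))
```

```text
[ 635.45354618 -117.75877356   43.24261895] 39.51268461643326 [-0.42075337 -0.56618117 -1.86908412]
```

View pics/w2.png

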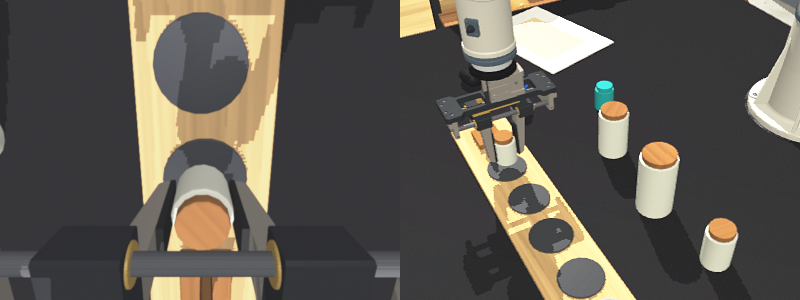

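The jar is held upright over the disc beside the sign (left half: lid at (203,222); right half: jar at (503,150)). Lowering gently until contact.

```bash
python3 -m creep '[[[0.3,0,0,0.004,0],[0.3,0,0,0.008,0],[0.3,0,0,0.012,0],[0.3,0,0,0.015,0],[0.3,0,0,0.017,0],[0.3,0,0,0.018,0],[0.3,0,0,0.0185,0],[0.3,0,0,0.0185,0]]]'
for i in 1; do python3 -m creep '[[[0.3,0,0,0.0005,0],[0.3,0,0,0.001,0],[0.3,0,0,0.0015,0],[0.3,0,0,0.0015,0]]]'; done
```

```text
t: 7.25
tool_pos: [636.5, -117.4, 26.0]
tcp_rot: [-3.142, -0.003, 0.0]
ft_force: [0.2, 0.4, -0.6]
finger_gap: 39.5
t: 7.58
tool_pos: [636.7, -117.5, 25.8]
tcp_rot: [3.142, 0.003, 0.001]
ft_force: [-3.7, 1.5, 9.5]
finger_gap: 39.5
```

Contact was felt at 9.5 N. Releasing and rising, then computing displacements for the rest in the same averaged frame.

```bash
python3 -m creep '[[[0.48,0,0,0,0],[0.55,0,0,0,0],[0.65,0,0,0,0],[0.75,0,0,0,0],[0.8,0,0,0,0],[0.8,0,0,0,0],[0.8,0,0,-0.01,0],[0.8,0,0,-0.03,0]]]' | tail -2
python3 -m creep '[[[0.9,0,0,-0.03,0],[0.9,0,0,-0.06,0],[0.9,0,0,-0.09,0],[0.9,0,0,-0.12,0],[0.9,0,0,-0.14,0],[0.9,0,0,-0.15,0],[0.9,0,0,-0.15,0]]]'
python3 - <<'E'
from h import *
CT=cam('top');CS=cam('scene')
T=cv2.imread('pics/top0.png');S=cv2.imread('pics/scene0.png')
J=dict(q=((439,273),(294,152),17,56),s=((212,285),(453,289),21,76),p=((366,286),(344,170),25,98),r=((283,278),(390,214),29,120))
for k,(a,b,r,z) in J.items():
    v=[one(C,blob(lids(I),s,12)[0],r,10,z)[:2] for C,I,s in((CT,T,a),(CS,S,b))];print(k,np.round(v,1),np.mean(v,0).round(1))
for a,b in [((382,189),(237,228)),((338,190),(259,258)),((294,189),(281,295)),((249,190),(311,337))]:
    v=[one(CT,disc(T,a,24,(9,9))[0],37,4,14)[:2],one(CS,disc(S,b,28,(17,11))[0],37,4,14)[:2]];print('disc',np.round(v,1),np.mean(v,0).round(1))
s=get_state();print(s['tool_pos'])
W=capture('wrist');T2=capture('top');S2=capture('scene')
for C,I,n in((CT,T2,'top'),(CS,S2,'scene'),(cam('wrist',s),W,'wrist')):
    p=proj(C,[636,-120,70])[0]
    try: print(n,one(C,blob(lids(I),p,30)[0],17,10,70).round(1), one(C,disc(I,tuple(int(v) for v in proj(C,[634.7,-26,14])[0]),24 if n!='wrist' else 80,(9,9))[0],37,4,14).round(1))
    except Exception as e: print(n,e)
E
```

```text
ft_force: [0.7, 0.8, -0.2]
finger_gap: 73.0
t: 8.83
tool_pos: [638.0, -117.7, 207.7]
tcp_rot: [3.141, 0.003, 0.007]
ft_force: [0.1, 1.1, 0.2]
finger_gap: 82.7
q [[ 458.7 -242.4]
 [ 459.  -240. ]] [ 458.8 -241.2]
s [[428.2 226.7]
 [428.8 229.1]] [428.5 227.9]
p [[432.1 -84.4]
 [432.3 -81.9]] [432.2 -83.2]
r [[445.7  80.6]
 [446.4  83.4]] [446.  82.]
disc [[ 635.9 -122.6]
 [ 637.7 -119.7]] [ 636.8 -121.2]
disc [[632.6 -28.8]
 [634.  -25.4]] [633.3 -27.1]
disc [[635.1  65.1]
 [636.8  68.3]] [635.9  66.7]
disc [[631.6 162. ]
 [633.1 165.6]] [632.3 163.8]
[ 637.9554763  -117.70724639  207.71715862]
top (array([383.47482168, 184.93289703]), array([351.18333333, 184.16666667]))
scene [ 651.  -151.2   70. ] [634.1 -25.5  14. ]
wrist [ 636.6 -118.1   70. ] [633.7 -24.9  14. ]
```

The wrist view has jar_q at (636.6,-118.1) against disc (636.8,-117.0), so it is centred within about 1 mm. Next is jar_s.

```bash
python3 -m creep '[[[0.85,-0.009,-0.015,0,0],[0.85,-0.027,-0.045,0,0],[0.85,-0.048,-0.08,0,0],[0.85,-0.069,-0.115,0,0],[0.85,-0.089,-0.15,0,0],[0.85,-0.11,-0.185,0,0],[0.85,-0.131,-0.22,0,0],[0.85,-0.149,-0.25,0,0]]]' | head -2
python3 -m creep '[[[0.85,-0.018,-0.03,0,0],[0.85,-0.033,-0.055,0,0],[0.85,-0.045,-0.075,0,0],[0.85,-0.054,-0.09,0,0],[0.85,-0.059,-0.099,0,0],[0.85,-0.059,-0.099,0,0],[0.85,-0.059,-0.099,0,0]]]'
python3 - <<'E'
from h import *
s=get_state();W=capture('wrist');C=cam('wrist',s);p=proj(C,[428.5,230.6,76])[0]
c=blob(lids(W),p,40)[0];print(s['tool_pos'],p,c,one(C,c,21,10,76).round(1))
E
```

```text
t: 9.65
tool_pos: [484.4, 133.6, 202.8]
t: 10.23
tool_pos: [427.6, 230.9, 203.8]
tcp_rot: [3.141, 0.005, -0.002]
ft_force: [0.7, -0.3, -0.3]
finger_gap: 78.1
[427.57511827 230.8557308  203.7550406 ] [325.39811696 237.63798742] [325.71183112 237.7466863 ] [428.8 229.1  76. ]
```

```bash
python3 -m creep '[[[0.85,0,0,0.015,0],[0.85,0,0,0.045,0],[0.85,0,0,0.08,0],[0.85,0,0,0.11,0],[0.85,0,0,0.135,0],[0.85,0,0,0.158,0],[0.85,0,0,0.175,0],[0.85,0,0,0.183,0]]]'
python3 -m creep '[[[0.85,0,0,0,0],[0.6,0,0,0,0],[0.5,0,0,0,0],[0.4,0,0,0,0],[0.4,0,0,0,0],[0.4,0,0,0,0],[0.4,0,0,0,0]]]'
```

```text
t: 10.95
tool_pos: [427.2, 229.4, 19.2]
tcp_rot: [3.14, 0.001, -0.005]
ft_force: [0.2, -0.5, -0.8]
finger_gap: 78.3
t: 11.53
tool_pos: [428.4, 231.4, 22.4]
tcp_rot: [-3.141, -0.003, -0.002]
ft_force: [-0.4, -0.6, 7.9]
finger_gap: 47.6
```

```bash
python3 -m creep '[[[0.4,0,0,-0.004,0],[0.4,0,0,-0.015,0],[0.4,0,0,-0.035,0],[0.4,0,0,-0.058,0],[0.4,0,0,-0.082,0],[0.4,0,0,-0.104,0],[0.4,0,0,-0.118,0],[0.4,0,0,-0.125,0]]]'|tail -2
python3 -m creep '[[[0.4,0.008,0.01,0,0],[0.4,0.028,0.035,0,0],[0.4,0.053,0.066,0,0],[0.4,0.079,0.098,0,0],[0.4,0.105,0.131,0,0],[0.4,0.131,0.163,0,0],[0.4,0.157,0.195,0,0],[0.4,0.18,0.224,0,0]]]' | head -2
python3 -m creep '[[[0.4,0.015,0.019,0,0],[0.4,0.022,0.028,0,0],[0.4,0.025,0.031,0,0],[0.4,0.025,0.031,0.015,0],[0.4,0.025,0.031,0.04,0],[0.4,0.025,0.031,0.062,0],[0.4,0.025,0.031,0.076,0],[0.4,0.025,0.031,0.08,0]]]'
python3 -m creep '[[[0.4,0,0,0.01,0],[0.4,0,0,0.018,0],[0.4,0,0,0.024,0],[0.4,0,0,0.027,0],[0.4,0,0,0.0285,0],[0.4,0,0,0.029,0],[0.4,0,0,0.0295,0],[0.4,0,0,0.0295,0]]]'
python3 -m creep '[[[0.4,0,0,0.0005,0],[0.4,0,0,0.001,0],[0.4,0,0,0.0015,0],[0.4,0,0,0.0015,0]]]'
```

```text
ft_force: [0.7, 0.5, -2.9]
finger_gap: 47.8
t: 12.87
tool_pos: [609.1, 5.3, 146.3]
t: 13.53
tool_pos: [630.4, -22.0, 63.9]
tcp_rot: [-3.141, -0.005, 0.008]
ft_force: [-0.1, 0.7, -3.2]
finger_gap: 47.5
t: 14.2
tool_pos: [633.6, -23.5, 37.4]
tcp_rot: [3.142, 0.003, 0.001]
ft_force: [-0.0, -0.5, -2.6]
finger_gap: 47.7
t: 14.53
tool_pos: [633.6, -23.5, 36.4]
tcp_rot: [3.142, 0.003, 0.001]
ft_force: [-2.3, -0.2, 4.6]
finger_gap: 47.8
```

Contact confirmed. Release, rise, and go over jar_p.

```bash
python3 -m creep '[[[0.55,0,0,0,0],[0.62,0,0,0,0],[0.7,0,0,0,0],[0.8,0,0,0,0],[0.9,0,0,0,0],[0.9,0,0,0,0],[0.9,0,0,-0.01,0],[0.9,0,0,-0.03,0]]]' | tail -2
python3 -m creep '[[[1,0,0,-0.03,0],[1,0,0,-0.065,0],[1,0,0,-0.1,0],[1,0,0,-0.125,0],[1,0,0,-0.137,0],[1,0,0,-0.14,0]]]' | head -2
python3 -m creep '[[[1,-0.02,0.006,0,0],[1,-0.055,0.015,0,0],[1,-0.09,0.025,0,0],[1,-0.125,0.035,0,0],[1,-0.16,0.045,0,0],[1,-0.185,0.052,0,0],[1,-0.201,0.056,0,0],[1,-0.201,0.056,0,0]]]'
python3 - <<'E'
from h import *
s=get_state();W=capture('wrist');C=cam('wrist',s);p=proj(C,[432.2,-80.5,98])[0]
c=blob(lids(W),p,40)[0];print(s['tool_pos'],p,c,one(C,c,25,10,98).round(1))
CT=cam('top');I=capture('top')
for q,r,z in(([636.8,-121.2],17,70),([633.3,-27.1],21,90)):
    p=proj(CT,[*q,z])[0]
    try:c=blob(lids(I),p,9)[0];print(one(CT,c,r,10,z).round(1))
    except Exception as e: print(e)
E
```

```text
ft_force: [-0.1, -0.1, 0.2]
finger_gap: 82.8
t: 15.7
tool_pos: [634.7, -23.5, 208.7]
t: 16.37
tool_pos: [428.2, -80.0, 203.9]
tcp_rot: [-3.141, -0.002, 0.007]
ft_force: [-0.2, -0.1, 0.1]
finger_gap: 91.6
[428.23073174 -80.04889213 203.92518154] [330.13547405 246.08514656] [330.96620219 245.42632671] [432.8 -81.6  98. ]
[ 636.1 -121.5   70. ]
(array([338.25602906, 183.98874292]), array([349.52180685, 184.2211838 ]))
```

```bash
python3 -m creep '[[[1,0,0,0.012,0],[1,0,0,0.04,0],[1,0,0,0.072,0],[1,0,0,0.102,0],[1,0,0,0.13,0],[1,0,0,0.15,0],[1,0,0,0.163,0],[1,0,0,0.169,0]]]'
python3 -m creep '[[[0.9,0,0,0,0],[0.7,0,0,0,0],[0.6,0,0,0,0],[0.5,0,0,0,0],[0.5,0,0,0,0],[0.5,0,0,0,0],[0.5,0,0,0,0],[0.5,0,0,0,0]]]'
```

```text
t: 17.13
tool_pos: [432.1, -79.3, 34.0]
tcp_rot: [-3.141, -0.004, 0.005]
ft_force: [0.5, 1.1, 0.5]
finger_gap: 92.0
t: 17.8
tool_pos: [433.1, -80.0, 37.3]
tcp_rot: [3.141, 0.003, 0.002]
ft_force: [-1.0, 0.6, 6.5]
finger_gap: 55.7
```

```bash
python3 -m creep '[[[0.5,0,0,-0.004,0],[0.5,0,0,-0.015,0],[0.5,0,0,-0.035,0],[0.5,0,0,-0.058,0],[0.5,0,0,-0.082,0],[0.5,0,0,-0.104,0],[0.5,0,0,-0.118,0],[0.5,0,0,-0.125,0]]]'|tail -2
python3 -m creep '[[[0.5,0.01,-0.007,0,0],[0.5,0.035,-0.026,0,0],[0.5,0.065,-0.048,0,0],[0.5,0.095,-0.07,0,0],[0.5,0.125,-0.092,0,0],[0.5,0.155,-0.114,0,0],[0.5,0.18,-0.1325,0,0],[0.5,0.195,-0.1435,0,0]]]' | head -2
python3 -m creep '[[[0.5,0.007,-0.005,0,0],[0.5,0.009,-0.0065,0,0],[0.5,0.009,-0.0065,0,0],[0.5,0.009,-0.0065,0.015,0],[0.5,0.009,-0.0065,0.04,0],[0.5,0.009,-0.0065,0.062,0],[0.5,0.009,-0.0065,0.076,0],[0.5,0.009,-0.0065,0.08,0]]]'
python3 -m creep '[[[0.5,0,0,0.01,0],[0.5,0,0,0.018,0],[0.5,0,0,0.024,0],[0.5,0,0,0.027,0],[0.5,0,0,0.0285,0],[0.5,0,0,0.029,0],[0.5,0,0,0.0295,0],[0.5,0,0,0.0295,0]]]'
python3 -m creep '[[[0.5,0,0,0.0005,0],[0.5,0,0,0.001,0],[0.5,0,0,0.0015,0],[0.5,0,0,0.0015,0]]]'
```

```text
ft_force: [0.2, -0.2, -2.6]
finger_gap: 56.1
t: 19.13
tool_pos: [629.4, 67.0, 159.6]
t: 19.8
tool_pos: [633.0, 69.3, 78.8]
tcp_rot: [3.141, 0.002, -0.008]
ft_force: [-0.2, -0.3, -2.6]
finger_gap: 55.5
t: 20.47
tool_pos: [636.5, 70.6, 52.4]
tcp_rot: [-3.142, -0.003, -0.001]
ft_force: [0.1, 0.3, -3.9]
finger_gap: 55.4
t: 20.8
tool_pos: [636.4, 70.6, 51.3]
tcp_rot: [-3.142, -0.003, -0.001]
ft_force: [-2.8, -0.3, 4.7]
finger_gap: 55.4
```

```bash
python3 -m creep '[[[0.64,0,0,0,0],[0.7,0,0,0,0],[0.77,0,0,0,0],[0.85,0,0,0,0],[0.95,0,0,0,0],[0.95,0,0,0,0],[0.95,0,0,-0.01,0],[0.95,0,0,-0.03,0]]]' | tail -2
python3 -m creep '[[[1,0,0,-0.03,0],[1,0,0,-0.06,0],[1,0,0,-0.09,0],[1,0,0,-0.113,0],[1,0,0,-0.123,0],[1,0,0,-0.125,0]]]' | head -2
python3 -m creep '[[[1,-0.02,-0.002,0,0],[1,-0.055,-0.004,0,0],[1,-0.09,-0.007,0,0],[1,-0.125,-0.01,0,0],[1,-0.155,-0.012,0,0],[1,-0.178,-0.014,0,0],[1,-0.19,-0.015,0,0],[1,-0.19,-0.015,0,0]]]'
python3 - <<'E'
from h import *
s=get_state();W=capture('wrist');C=cam('wrist',s);p=proj(C,[446,84.5,120])[0]
c=blob(lids(W),p,40)[0];print(s['tool_pos'],p,c,one(C,c,29,10,120).round(1))
E
python3 -m creep '[[[1,0,0,0.01,0],[1,0,0,0.035,0],[1,0,0,0.065,0],[1,0,0,0.095,0],[1,0,0,0.12,0],[1,0,0,0.14,0],[1,0,0,0.152,0],[1,0,0,0.156,0]]]'
```

```text
ft_force: [-0.5, -0.3, -0.3]
finger_gap: 86.8
t: 21.97
tool_pos: [637.5, 70.7, 208.5]
t: 22.63
tool_pos: [443.6, 85.1, 204.6]
tcp_rot: [3.141, 0.004, -0.004]
ft_force: [1.1, -0.2, -0.2]
finger_gap: 92.1
[443.55784039  85.11246601 204.64809329] [328.0135648  255.14689992] [328.37794677 253.90019011] [446.3  83.5 120. ]
t: 23.35
tool_pos: [445.8, 84.8, 46.5]
tcp_rot: [3.141, 0.003, -0.006]
ft_force: [0.1, -0.4, 0.3]
finger_gap: 92.1
```

```bash
python3 -m creep '[[[0.9,0,0,0,0],[0.75,0,0,0,0],[0.6,0,0,0,0],[0.6,0,0,0,0],[0.6,0,0,0,0],[0.6,0,0,0,0],[0.6,0,0,0,0]]]'
python3 -m creep '[[[0.6,0,0,-0.004,0],[0.6,0,0,-0.015,0],[0.6,0,0,-0.035,0],[0.6,0,0,-0.058,0],[0.6,0,0,-0.082,0],[0.6,0,0,-0.104,0],[0.6,0,0,-0.118,0],[0.6,0,0,-0.125,0]]]'|tail -2
python3 -m creep '[[[0.6,0.01,-0.004,0,0],[0.6,0.035,-0.015,0,0],[0.6,0.065,-0.029,0,0],[0.6,0.095,-0.042,0,0],[0.6,0.125,-0.055,0,0],[0.6,0.15,-0.066,0,0],[0.6,0.17,-0.075,0,0],[0.6,0.18,-0.079,0,0]]]' | head -2
python3 -m creep '[[[0.6,0.005,-0.002,0,0],[0.6,0.006,-0.003,0,0],[0.6,0.006,-0.003,0,0],[0.6,0.006,-0.003,0.015,0],[0.6,0.006,-0.003,0.04,0],[0.6,0.006,-0.003,0.062,0],[0.6,0.006,-0.003,0.076,0],[0.6,0.006,-0.003,0.08,0]]]'
python3 -m creep '[[[0.6,0,0,0.01,0],[0.6,0,0,0.018,0],[0.6,0,0,0.024,0],[0.6,0,0,0.027,0],[0.6,0,0,0.0285,0],[0.6,0,0,0.029,0],[0.6,0,0,0.0295,0],[0.6,0,0,0.0295,0]]]'
python3 -m creep '[[[0.6,0,0,0.0005,0],[0.6,0,0,0.001,0],[0.6,0,0,0.0015,0],[0.6,0,0,0.0015,0]]]'
```

```text
t: 23.93
tool_pos: [446.9, 85.3, 50.3]
tcp_rot: [-3.141, -0.003, -0.003]
ft_force: [-0.4, -1.3, 7.5]
finger_gap: 63.4
ft_force: [0.7, 0.0, -4.1]
finger_gap: 63.8
t: 25.27
tool_pos: [628.0, 165.8, 172.2]
t: 25.93
tool_pos: [629.1, 166.5, 92.0]
tcp_rot: [3.14, 0.003, -0.007]
ft_force: [0.4, -0.6, -4.9]
finger_gap: 64.0
t: 26.6
tool_pos: [632.3, 167.6, 65.4]
tcp_rot: [-3.141, -0.003, -0.001]
ft_force: [0.3, 0.3, -3.7]
finger_gap: 63.7
t: 26.93
tool_pos: [632.2, 167.6, 64.4]
tcp_rot: [-3.141, -0.003, -0.001]
ft_force: [-2.3, -0.0, 4.9]
finger_gap: 63.8
```

Contact again. Release, rise, back the arm off clear of the views, and verify.

```bash
python3 -m creep '[[[0.74,0,0,0,0],[0.8,0,0,0,0],[0.87,0,0,0,0],[0.95,0,0,0,0],[1,0,0,0,0],[1,0,0,0,0],[1,0,0,-0.01,0],[1,0,0,-0.03,0]]]' | tail -2
python3 -m creep '[[[1,0,0,-0.03,0],[1,0,0,-0.06,0],[1,0,0,-0.09,0],[1,0,0,-0.12,0],[1,0,0,-0.14,0],[1,0,0,-0.15,0]]]' | head -2
python3 -m creep '[[[1,-0.02,-0.02,0,0],[1,-0.045,-0.045,0,0],[1,-0.07,-0.07,0,0],[1,-0.095,-0.095,0,0],[1,-0.12,-0.12,0,0],[1,-0.145,-0.145,0,0],[1,-0.17,-0.17,0,0],[1,-0.195,-0.195,0,0]]]' | head -2
python3 -m creep '[[[1,-0.025,-0.025,0,0],[1,-0.05,-0.05,0,0],[1,-0.075,-0.075,0,0],[1,-0.1,-0.1,0,0],[1,-0.12,-0.12,0,0],[1,-0.13,-0.13,0,0],[1,-0.13,-0.13,0,0]]]' | head -3
python3 - <<'E'
from h import *
CT=cam('top');CS=cam('scene');T=capture('top');S=capture('scene')
D=[[(635.9,-122.6),(637.7,-119.7)],[(632.6,-28.8),(634,-25.4)],[(635.1,65.1),(636.8,68.3)],[(631.6,162),(633.1,165.6)]]
for (dt,ds),r,h in zip(D,(17,21,25,29),(56,76,98,120)):
    for C,I,d in((CT,T,dt),(CS,S,ds)):
        p=proj(C,[*d,14+h-4])[0]
        try: print(h,(one(C,blob(lids(I),p,14)[0],r,10,14+h)[:2]-d).round(1),end=' ')
        except Exception as e: print(e,end=' ')
    print()
cv2.imwrite('pics/top9.png',T);cv2.imwrite('pics/scene9.png',S)
E
```

```text
ft_force: [-0.2, 0.2, -0.2]
finger_gap: 92.4
t: 28.1
tool_pos: [633.3, 167.9, 247.9]
t: 28.77
tool_pos: [435.0, 362.8, 243.3]
t: 29.35
tool_pos: [304.3, 493.3, 243.2]
tcp_rot: [3.141, 0.008, -0.001]
56 [0.1 1.1] (array([233.10958474, 204.35391291]), array([219.93781855, 197.53312946])) 
76 [ 0.5 -0.2] 76 [-0.7 -0.5] 
98 [ 1.8 23.5] 98 [-0.7  0.6] 
120 [ -8.2 -15.2] 120 [-1.   0.3]
```

View pics/top9.png

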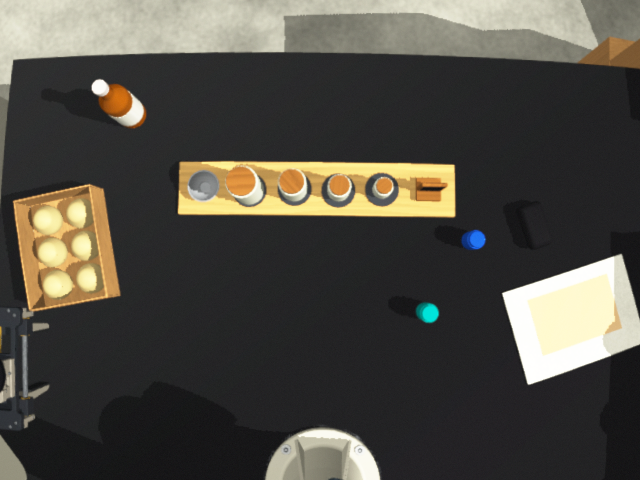

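View pics/scene9.png

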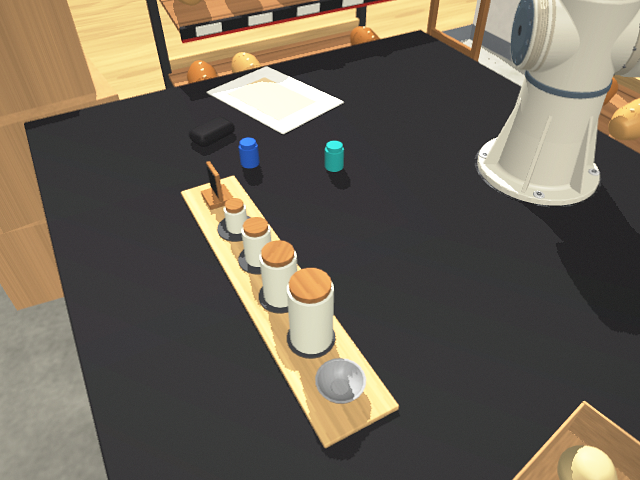

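The top view shows all four jars on their discs, from smallest at (383,187) beside the sign to largest at (244,184). The sign (430,189) and dish (203,185) are where they started. The scene view shows every jar upright with slate visible around its foot.

```bash
python3 -c "
from workcell import *
print(close_job())"
```

```text
the job is handed in; nothing more can be done
None
```

The four jars stand on the discs in order of size, with jar_q beside the sign, then jar_s, jar_p and jar_r. I lowered each one slowly until the wrist force showed contact (about 5–10 N), then released it. The arm was backed clear and the job handed in at about 29 s.

**Last checks:**
- **Centring:** every usable reading puts the jar within about 1.2 mm of its disc's centre. jar_s was read by both fixed cameras, jar_p and jar_r by the scene camera only, and jar_q by the top and wrist cameras.
- **Upright and undisturbed:** the final pictures show all four jars upright and the sign, dish and both look-alikes where they began. I judged those last four by eye, not by measurement.

**Checks that failed or disagreed:**
- **Final readings:** the top-camera figures for jar_p and jar_r were wrong (8–24 mm off). I think shaded wood on the plank merged with the lids in the colour mask, because the scene camera read those two within 1 mm. The scene camera's final reading of jar_q failed; it probably picked up the sign's wood instead.
- **Cameras:** they differed from each other by up to about 5 mm in y. The shift was the same for jars and discs, so it cancelled out of the moves.
- **Heights:** the two-view heights came out about 2–4 mm lower than the text gives, so I used the text's heights as a guide and found the surface by contact.

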